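# Set the paper stand's tension arm with its stop pin

### The arm

A 6-joint arm with a two-finger parallel gripper is mounted at the origin on the work surface. World frame = base frame: x ahead of the robot, y to its left, z up, the work surface at z = 0. Lengths are in m, angles in rad, forces in N, time in s.
With the tool pointing down it reaches from about 0.25 to 0.85 m from the base axis. Payload 12.5 kg.
Tool frame: the origin (TCP) lies where the fingers leave the gripper's body, on its centre line; the fingertips stand 84 mm ahead of it and the grasp point (between the pads) lies 65 mm ahead of it; z points along the fingers, y is the line along which they close (so a half turn about z gives the same grasp; the last joint's range is limited). The gripper opens to 93 mm and grips with 3 to 60 N. Pads are 15 mm wide; open, the fingers measure 128 mm over their backs; the gripper's body (75 mm by 188 mm) begins 65 mm behind the grasp point.
Start: joints at [1.237, 0.351, 1.652, -0, 1.139, -0.085], TCP at [0.135, 0.533, 0.303] pointing down, gripper open.
Joint ranges: [-2.75, 2.75], [-0.79, 2.1], [0.01, 2.65], [-1.57, 4.71], [0.07, 3.14], [-2.87, 2.87]. Speed limits (rad/s): [2.22, 2.22, 2.79, 3.14, 3.14, 3.14].

### API

Orientations are given as [roll, pitch, yaw] about the fixed x, y, z axes, in that order (R = Rz(yaw) Ry(pitch) Rx(roll)).
In Python, from rig import r gives the robot as it stands. The module is installed in compiled form; this text tells all that it offers.
- The arm moves only by the tool jog_arm, never from a script. Its argument "moves" is a list of rows, each a list of 4 numbers: the shift along the tool's x, y, z in mm, then the turn about the tool's z in degrees. In form: [[tx, ty, tz, spin], ...]. A call has 1 to 20 rows; each row is the pose to reach, as a shift and turn from the pose commanded when the call began, along the tool's axes at that moment; what a row does not reach only later rows make up. A row lasts 1/10 s, in which the tool goes at most 50 mm and 8.59 degrees, less where a joint would pass 70% of its speed; a pose out of reach is approached as far as the arm can. A call with a gripper value outside its range is refused whole. "jaw" is the opening, from 0 (shut) to 1 (fully open), set as the call begins (left out, the last holds). The fingers move at their own pace and stop on an object; the grip force is fixed at half the most. Time passes only in rows, so rows that repeat a pose let the fingers close. It gives the time, the measured TCP pose, the force, the opening and the grip force at its end, in the units of the state.
- r.get_obs(): the state, without advancing time (a new reading comes with each control period).
- r.capture(name): name is "scene" or "top" or "wrist"; returns (picture, depth): 384x512x3 uint8, blue, green, red; 384x512 float32, m along the optical axis (not along the pixel's ray), 0 where there is no reading.
- r.camera_model(name): a dict with "K" (3x3 intrinsics, pixels), "D" ([k1, k2, p1, p2, k3] as OpenCV has them; the pictures are not rectified), "view" (4x4, takes a point from world to camera coordinates); the wrist camera has in their place "T_tool_cam" (4x4, takes a point from camera to tool coordinates, whose origin is the TCP and whose axes are the flange's). Camera axes: x right, y up, looking along -z (the intrinsics and any distortion apply to the point x, -y, -z); pixel columns grow to the right and rows downward; lengths in m; the calibration is good to about 2 mm. A picture is of the moment at which its call begins: read the wrist's pose just before it. camera_model takes no time and is no camera call.
- r.close_job(): hands the job in; it is judged then, once.
The state is a dict: "clock": time; "q": joint angles; "joint_vel": joint speeds; "joint_efforts": joint torques, N m; "tool_pos": TCP position; "tcp_rot": TCP orientation; "contact_force": force on the tool from outside, world axes, zero at the start; "moment": the same for the moment, N m; "opening": opening from 0.0 (shut) to 1.0 (fully open); "grip_force": force on a finger pad.
Only numpy, scipy, OpenCV 4.12 (cv2) and the standard library are available. Lean on these libraries where they do the work, as an engineer would, in place of code of your own. Each camera call takes 0.05 s, during which the arm holds its last target. There are 200 camera calls.

### The job

Set the tension arm of the wrapping-paper stand to the fourth mark: take the stop pin from its block, push the sprung arm along its scale with the pin until the fourth hole is free in front of it, and seat the pin fully in that hole so that the arm rests against it with its pointer at the fourth long mark. Count holes and marks from the arm's rest end; do not push the arm past the fifth long mark, never let it snap back, and do not force the pin down where it does not go. Leave the pottery and glass around it alone.

Things in the scene. Friction and masses are not known exactly. Their poses are not given: they have to be found in the camera images.
- stand: Wrapping-paper stand: blue plate fixed to the table, 250 x 280 mm (its x, y), 34 mm thick, with a 130 x 140 mm extension on its +x side for the paper roll. Origin: centre of the 250 x 280 plate's underside, z up. Arm pivot at x = +90, y = 0 mm. Five stop holes on an arc about the pivot: hole k (1 to 5 from the arm's rest end, +y) at x = 90 - 120 cos a, y = -120 sin a mm, a = -0.68 + 0.2 k rad.
- pivot (a point): The tension arm's vertical pivot axis, at the height of the plate's top face (34 mm above the table); same axes as the stand. The dark hub round it is 48 mm across and its top 64 mm above the table.
- fourth_hole (a point): Centre of the mouth of the fourth hole, at the plate's top face (34 mm above the table); same axes as the stand. All five holes are blind, 13.5 mm across with a 1 mm chamfer, 30 mm deep, 120 mm from the pivot and 24 mm apart.
- scale_mark (a point): The fourth long black mark on the white scale strip near the stand's -x edge, 199 mm from the pivot. There are five long marks: mark k is where the arm's thin dark pointer stands while the arm rests against a pin in hole k, the pin leaning back about 0.1 rad in its play (with the pin upright and centred over the hole the arm reads 0.027 rad more). Short marks lie midway between them and before the first.
- roll_top (a point): Centre of the top of the brown paper roll on the stand: 84 mm across, top 140 mm above the table; a thin spindle stands up to 159 mm.
- tension_arm (a joint): Swing of the sprung arm, rad: 0 at its rest stop, growing anticlockwise from above as it is pushed along the scale. The arm lies at angle a = -0.62 + reading (a as for the holes). Long marks 1 to 5 read 0.23, 0.43, 0.63, 0.83, 1.03; end stop 1.3. Its spring, 0.96 N m/rad with 0.53 N m preload, drives it back: at 120 mm from the pivot about 4.4 N at rest, 11 N at the fourth mark.
- push_point (a point): On the arm's centreline 120 mm from the pivot, 47 mm above the table; x points along the bar to the pivot, z up. Aluminium bar 165 mm long, 16 wide, its underside 40 and top 54 mm above the table; a roller at its end stands to 66 mm. The pin bears on the bar's rest side (the side from which pushing raises the reading), pin axis then 14 mm from the centreline: 0.117 rad behind it about the pivot.
- pin: The stop pin, about 90 g: round steel shank 12 mm across with a slight (0.7 mm) chamfer at its foot, and a square black grip, 20 x 20 mm, from 66 to 98 mm above the foot. Origin: centre of the foot's underside; z up along the pin, x and y square to the grip's faces. It starts standing loosely in the block, foot 10 mm above the table. Fully home in a stop hole its foot is 30 mm below the plate's top face.
- holder: The pin's parking block, dark steel, fixed, 60 x 60 x 30 mm with one hole 15 mm across and 20 mm deep in its top. Origin: centre of its underside.
- pot: Bystander: a terracotta pot, 76 mm across and 55 mm high; origin under its centre.
- pitcher: Bystander: a cream ceramic pitcher, 110 mm across and 180 mm high, with a handle out to 80 mm at its +y side; origin under its centre.
- compote: Bystander: a green glass footed bowl, 136 mm across and 115 mm high; origin under its centre.
There are look-alikes about, which are no part of the job. Several things have the shape of the pin; the one meant has the colours described above.

How it is judged:
By the outcome, as a careful person would: the job done as asked, in the order asked, and still so for the second after the job is handed in, with the robot touching nothing.
It also fails if it takes over 64 s, if anything falls off the work surface, if the arm or the gripper's body presses on something with over 40 N, if the wrist force passes 120 N, or if a joint passes its speed limit or range.

## Working session

There is one attempt and no reset: what is moved stays moved. The work goes in short steps, Python scripts to look and compute and a tool call to move; the robot and the scene stay as the last step left them, time stands still between calls to the robot, and variables do not carry over. Pictures are saved under pics/ and viewed, at most 10 in all, crops included, and the job is handed in when it is done.

Besides the shell and the picture viewer there is one more tool, called after "Call:" by a JSON object that holds its "op" and its "data", one argument or row to a line. jog_arm: Moves the arm, as the interface text tells. Its arguments: {"type":"object","properties":{"moves":{"type":"array","items":{"type":"array","items":{"type":"number"}}},"jaw":{"type":"number"}},"required":["moves"]}

```bash
mkdir -p pics; cat > h.py <<'E'
import numpy as np, cv2
from scipy.spatial.transform import Rotation as Ro
from rig import r
def cam(n):
    m=r.camera_model(n); K=np.array(m["K"]);D=np.array(m["D"],float)
    if n=="wrist":
        o=r.get_obs(); T=np.eye(4); T[:3,:3]=Ro.from_euler('xyz',o["tcp_rot"]).as_matrix(); T[:3,3]=o["tool_pos"]
        return K,D,T@np.array(m["T_tool_cam"])
    return K,D,np.linalg.inv(np.array(m["view"]))
def ray(c,u,v):
    K,D,T=c; p=cv2.undistortPoints(np.array([[[u,v]]],float),K,D)[0,0]
    return T[:3,3],T[:3,:3]@np.array([p[0],-p[1],-1])
def atz(c,u,v,z):
    o,d=ray(c,u,v); return o+d*(z-o[2])/d[2]
def atd(c,u,v,dep):
    o,d=ray(c,u,v); return o+d*dep
def proj(c,P):
    K,D,T=c; q=(np.linalg.inv(T)@np.c_[np.atleast_2d(P),np.ones(len(np.atleast_2d(P)))].T)[:3].T
    q=q*[1,-1,-1]; return cv2.projectPoints(q,np.zeros(3),np.zeros(3),K,D)[0][:,0]
E
python3 - <<'E'
from h import *
import pickle
S={}
for n in("top","scene"):
    c=cam(n);p,d=r.capture(n);S[n]=(c,p,d);cv2.imwrite(f"pics/{n}0.png",cv2.resize(p,(768,576),interpolation=cv2.INTER_CUBIC))
    print(n,c[2].round(3).tolist())
pickle.dump(S,open("s0.pkl","wb"))
o=r.get_obs();print(o)
E
```

```text
top [[-0.026, 0.995, -0.098, 0.452], [-1.0, -0.028, -0.014, -0.067], [-0.017, 0.097, 0.995, 1.189], [0.0, 0.0, 0.0, 1.0]]
scene [[-0.88, -0.361, 0.309, 0.82], [0.476, -0.668, 0.572, 0.473], [-0.0, 0.65, 0.76, 0.838], [0.0, 0.0, 0.0, 1.0]]
{'clock': 0.1, 'q': array([ 1.23741155e+00,  3.51163704e-01,  1.65234133e+00, -1.26929851e-05,
        1.13910347e+00, -8.45882603e-02]), 'joint_vel': array([-0.00108366, -0.00018526, -0.00157615,  0.00162976, -0.00010697,
        0.00112637]), 'joint_efforts': array([ 8.61583139e-04, -4.98028708e+01, -2.85701752e+01,  7.00282305e-02,
        2.39168998e-02, -7.55160363e-05]), 'tool_pos': array([0.13533045, 0.53286634, 0.30227257]), 'tcp_rot': array([-3.14057947e+00, -7.43443696e-05,  2.89280141e+00]), 'contact_force': array([-0.39451774, -0.10834194,  0.29325217]), 'moment': array([-0.02623441,  0.0389448 ,  0.04166738]), 'grip_force': 0.0, 'opening': 1.0017423076561638}
```

View pics/top0.png

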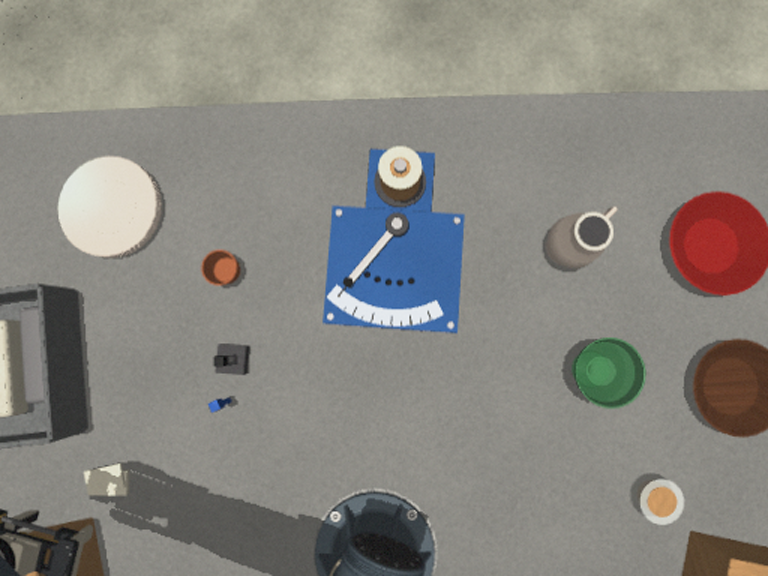

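View pics/scene0.png

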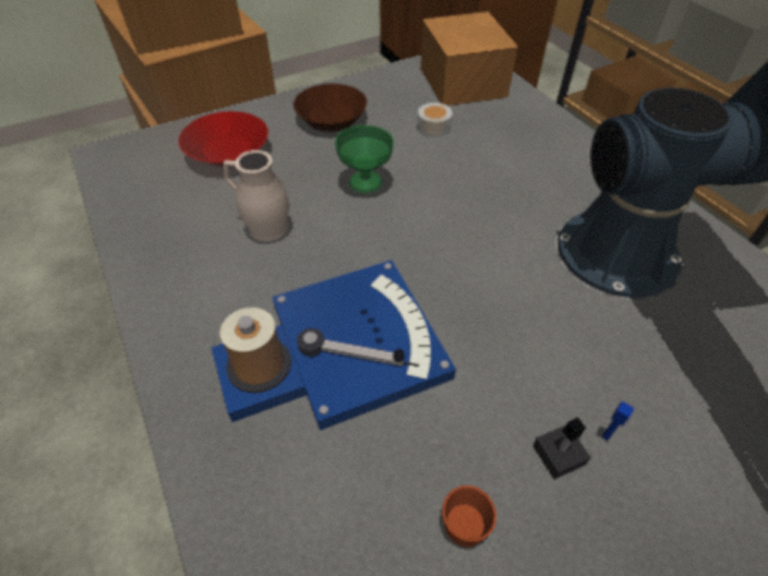

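Top view: the blue stand's hub is at (397,224) with the arm toward (348,283). The holes run (367,275)–(411,281), and +x is up, +y left. Two things are pin-shaped: the black-gripped one standing in the dark block at (228,360), and the blue-gripped one lying at (221,403). The black grip in the block fits the description. I'll confirm this in an enlarged crop.

```bash
python3 - <<'E'
from h import *
import pickle
S=pickle.load(open("s0.pkl","rb"))
a=cv2.resize(S["top"][1][215:285,130:180],(400,560),interpolation=cv2.INTER_CUBIC)
b=cv2.resize(S["scene"][1][262:332,345:395+0],(400,560),interpolation=cv2.INTER_CUBIC)
cv2.imwrite("pics/pins.png",np.hstack([a,b]))
c,p,d=S["top"]
for n,u,v,z in [("hub",397,224,.064),("rolltop",400,167,.14),("h1",367,275,.034),("h5",411,281,.034),("sTL",338,213,.034),("sTR",457,220,.034),("sBL",330,317,.034),("sBR",450,325,.034),("block",232,360,.03),("grip",221,361,.108)]:
    print(n,atz(c,(u)/1.5,(v)/1.5,z).round(4), d[int(v/1.5),int(u/1.5)], (c[2][2,3]-0))
E
```

```text
hub [ 0.6726 -0.0667  0.064 ] 1.1419358 1.1894995305595684
rolltop [ 0.7696 -0.0757  0.14  ] 1.0576243 1.1894995305595684
h1 [ 0.5721 -0.0011  0.034 ] 1.1907343 1.1894995305595684
h5 [ 0.5569 -0.0926  0.034 ] 1.1890417 1.1894995305595684
sTL [0.7058 0.0575 0.034 ] 1.174602 1.1894995305595684
sTR [ 0.6833 -0.1934  0.034 ] 1.1675023 1.1894995305595684
sBL [0.4865 0.0779 0.034 ] 1.1493815 1.1894995305595684
sBR [ 0.4633 -0.1705  0.034 ] 1.1469079 1.1894995305595684
block [0.4023 0.2851 0.03  ] 1.1420864 1.1894995305595684
grip [0.4042 0.2831 0.108 ] 1.0790042 1.1894995305595684
```

View pics/pins.png

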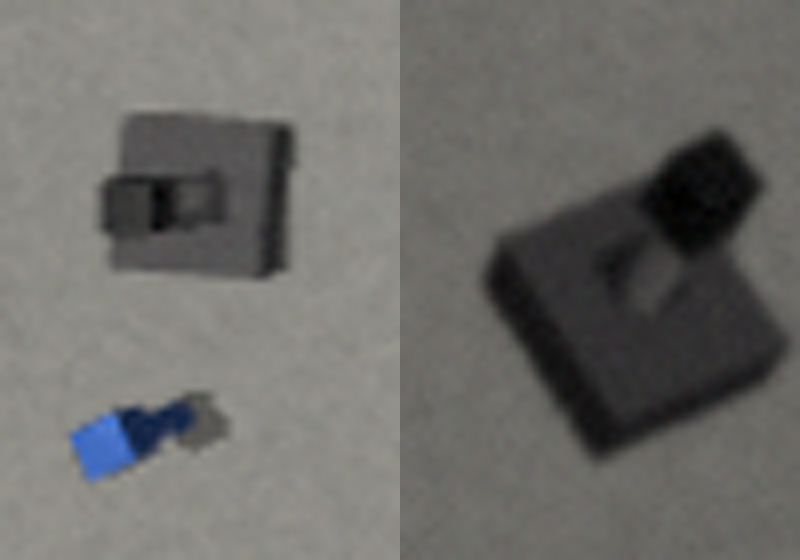

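The crop confirms it: the black-gripped pin stands in the block and leans a little, while the blue one stands to the side as a decoy. Next I'll move the wrist camera over the pin.

```bash
cat >> h.py <<'E'
def tool(pos=None,rot=None):
    o=r.get_obs(); return np.array(o["tool_pos"]),Ro.from_euler('xyz',o["tcp_rot"]).as_matrix()
def shift(P,yaw=None):  # world TCP target -> tool shift mm, spin deg
    p,R=tool(); s=R.T@(np.array(P)-p)*1000
    y0=r.get_obs()["tcp_rot"][2]; sp=0 if yaw is None else -np.degrees((yaw-y0+np.pi)%(2*np.pi)-np.pi)
    return s.round(1),round(sp,1)
E
python3 - <<'E'
from h import *
print(shift([.40,.283,.30],np.pi)); print(np.array(r.camera_model("wrist")["T_tool_cam"]).round(3).tolist(), r.camera_model("wrist")["K"])
E
```

```text
(array([-318. , -177. ,    2.4]), np.float64(-14.3))
[[0.001, 0.971, 0.24, 0.067], [1.0, -0.001, 0.0, -0.0], [0.0, 0.24, -0.971, -0.082], [0.0, 0.0, 0.0, 1.0]] [[315.14826736   0.         255.03777318]
 [  0.         315.14826736 197.37564498]
 [  0.           0.           1.        ]]
```

Call:
{"op": "jog_arm", "data": {
  "moves": [
    [-80,-44,0,-4],
    [-160,-89,0,-8],
    [-240,-133,0,-12],
    [-318,-177,2,-14.3],
    [-318,-177,2,-14.3],
    [-318,-177,2,-14.3],
    [-318,-177,2,-14.3],
    [-318,-177,2,-14.3],
    [-318,-177,2,-14.3],
    [-318,-177,2,-14.3],
    [-318,-177,2,-14.3]
  ]
}}

```text
clock: 1.2
tool_pos: [0.3991, 0.2842, 0.3007]
tcp_rot: [3.142, -0.0, -3.139]
contact_force: [1.1, -0.4, 0.6]
opening: 0.997
grip_force: 0.0
```

```bash
python3 - <<'E'
from h import *
import pickle
c=cam("wrist");p,d=r.capture("wrist");pickle.dump((c,p,d),open("w1.pkl","wb"))
cv2.imwrite("pics/w1.png",cv2.resize(p,(768,576),interpolation=cv2.INTER_CUBIC))
print(r.get_obs()["tool_pos"],r.get_obs()["tcp_rot"],r.get_obs()["clock"])
E
```

```text
[0.39908041 0.28419549 0.30069595] [ 3.14156529e+00 -2.64258291e-04 -3.13898736e+00] 1.25
```

View pics/w1.png

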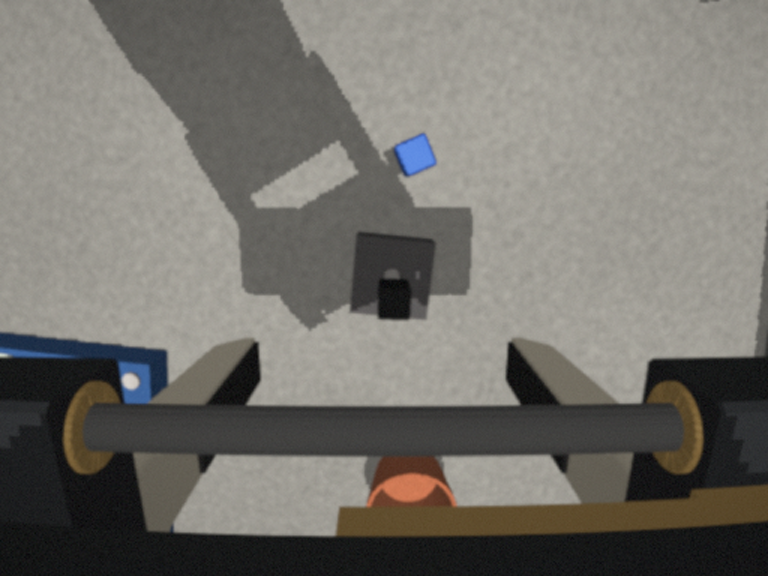

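The black grip is at (394,299) and the block is at (393,275). The blue decoy is away from them at (415,155).

```bash
python3 - <<'E'
from h import *
import pickle
c,p,d=pickle.load(open("w1.pkl","rb"))
L=[]
for v in range(180,220):
  for u in range(245,285):
    if d[v,u]>0:
      P=atd(c,u,v,d[v,u]); L.append([*P,u,v])
L=np.array(L)
print(np.percentile(L[:,2],[0,5,50,95,100]))
for lo,hi in((.09,.13),(.098,.115)):
    g=L[(L[:,2]>lo)&(L[:,2]<hi)]
    if len(g)>3:
        rc=cv2.minAreaRect((g[:,:2]*1000).astype(np.float32)); print(len(g),g[:,:3].mean(0).round(4),rc,g[:,3:].min(0),g[:,3:].max(0))
L=[]
for v in range(145,225):
  for u in range(225,300):
    if d[v,u]>0: L.append(atd(c,u,v,d[v,u]))
L=np.array(L);b=L[(L[:,2]>.022)&(L[:,2]<.037)];print("block",len(b),cv2.minAreaRect((b[:,:2]*1000).astype(np.float32)),b.mean(0))
for u,v in((378,280),(410,280),(378,320),(410,318)): print(atz(c,u/1.5,v/1.5,.108).round(4))
E
```

```text
[-0.00227604 -0.00013785  0.03081839  0.10889553  0.11012877]
546 [0.4031 0.2911 0.1067] ((405.0937805175781, 291.299560546875), (20.016952514648438, 20.590457916259766), 89.40789031982422) [252. 188.] [274. 213.]
510 [0.4036 0.2911 0.1076] ((405.0937805175781, 291.299560546875), (20.016952514648438, 20.590457916259766), 89.40789031982422) [252. 190.] [274. 213.]
block 2121 ((405.0726318359375, 291.4017639160156), (60.0704460144043, 60.465267181396484), 84.52350616455078) [0.39998689 0.2906422  0.03023327]
[0.3902 0.2814 0.108 ]
[0.3902 0.3004 0.108 ]
[0.415  0.2814 0.108 ]
[0.4137 0.3008 0.108 ]
```

Call:
{"op": "jog_arm", "data": {
  "moves": [
    [-6,7,20,0],
    [-6,7,50,0],
    [-6,7,80,0],
    [-6,7,105,0],
    [-6,7,125,0],
    [-6,7,137,0],
    [-6,7,145.5,0],
    [-6,7,145.5,0],
    [-6,7,145.5,0],
    [-6,7,145.5,0],
    [-6,7,145.5,0]
  ]
}}

```text
clock: 2.35
tool_pos: [0.4063, 0.2904, 0.1559]
tcp_rot: [3.141, 0.001, -3.141]
contact_force: [-0.0, 0.4, 0.1]
opening: 1.002
grip_force: 0.0
```

Call:
{"op": "jog_arm", "data": {
  "moves": [
    [0,0,0,0],
    [0,0,0,0],
    [0,0,0,0],
    [0,0,0,0],
    [0,0,0,0],
    [0,0,0,0],
    [0,0,0,0],
    [0,0,0,0],
    [0,0,0,0],
    [0,0,0,0]
  ],
  "jaw": 0.05
}}

```text
clock: 3.35
tool_pos: [0.406, 0.2902, 0.1552]
tcp_rot: [-3.142, -0.0, -3.141]
contact_force: [0.1, -0.5, -0.8]
opening: 0.215
grip_force: 30.0
```

Call:
{"op": "jog_arm", "data": {
  "moves": [
    [0,0,-8,0],
    [0,0,-20,0],
    [0,0,-40,0],
    [0,0,-70,0],
    [0,0,-105,0],
    [-20,-35,-140,0],
    [-50,-80,-170,0],
    [-80,-130,-175,0],
    [-110,-180,-175,0],
    [-140,-230,-175,0],
    [-165,-275,-175,0],
    [-182,-303,-175,0],
    [-191,-316,-175,0],
    [-194,-320,-175,0],
    [-194,-320,-175,0],
    [-194,-320,-175,0],
    [-194,-320,-175,0],
    [-194,-320,-175,0]
  ]
}}

```text
clock: 5.15
tool_pos: [0.5999, -0.0286, 0.3306]
tcp_rot: [3.142, 0.0, -3.14]
contact_force: [-0.0, -1.0, 0.1]
opening: 0.217
grip_force: 30.0
```

```bash
python3 - <<'E'
from h import *
import pickle
c=cam("wrist");p,d=r.capture("wrist");pickle.dump((c,p,d),open("w2.pkl","wb"))
cv2.imwrite("pics/w2.png",cv2.resize(p,(800,600),interpolation=cv2.INTER_CUBIC))
print(r.get_obs()["tool_pos"],r.get_obs()["tcp_rot"],r.get_obs()["clock"])
E
```

```text
[ 0.59998032 -0.02879325  0.3305313 ] [ 3.14157930e+00  1.47261328e-04 -3.13969012e+00] 5.2
```

View pics/w2.png

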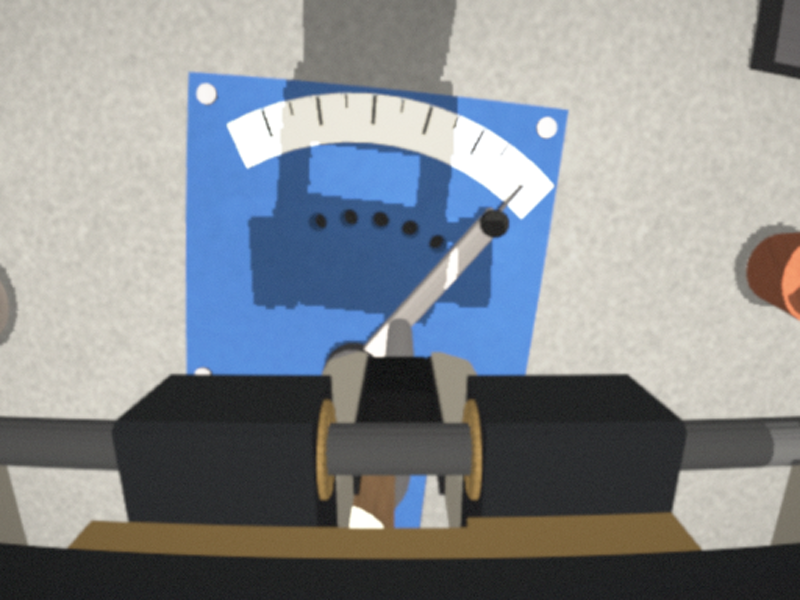

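Wrist view: holes 1 to 5 lie at (437,242), (410,228), (380,219), (349,217) and (318,221). The arm is at rest, its roller is at (494,222), and the pin is held at (398,345).

```bash
python3 - <<'E'
from h import *
import pickle
from scipy.optimize import least_squares
c,p,d=pickle.load(open("w2.pkl","rb"))
k=512/800; g=p.max(2).astype(float)
H=[(437,242),(410,228),(380,219),(349,217),(318,221)]; uv=[]
for u,v in H:
    u*=k;v*=k; ui,vi=int(round(u)),int(round(v)); w=g[vi-7:vi+8,ui-7:ui+8]; t=(w.min()+np.median(w))/2
    m=np.clip(t-w,0,None); yy,xx=np.mgrid[vi-7:vi+8,ui-7:ui+8]; 
    m[(yy-vi)**2+(xx-ui)**2>36]=0
    uv.append(((m*xx).sum()/m.sum(),(m*yy).sum()/m.sum()))
uv=np.array(uv);print((uv/k).round(1).tolist())
W=np.array([atz(c,u,v,.0335)[:2] for u,v in uv])
a=-.68+.2*np.arange(1,6); S=np.c_[.09-.12*np.cos(a),-.12*np.sin(a)]
def pl(x,S): 
    C,s=np.cos(x[2]),np.sin(x[2]); return S@np.array([[C,s],[-s,C]])+x[:2]
f=least_squares(lambda x:(pl(x,S)-W).ravel(),[.58,-.057,-.09]).x
print("holes fit",f.round(4),"resid mm",((pl(f,S)-W)*1000).round(1).tolist())
# with screws (symmetry): corner plate edges
for n,P in(("pivot",[.09,0]),("h4",S[3]),("h1",S[0])): print(n,pl(f,np.array([P])).round(4))
# hub px, plate corners, screws
for u,v in((206,94),(547,127),(203,373)): print("screw",atz(c,u*k,v*k,.034).round(4))
for u,v in((190,72),(568,110)): print("corner",atz(c,u*k,v*k,.034).round(4))
for i,(u,v) in enumerate(((477,142),(428,120),(374,110),(320,111),(267,123))):
    P=atz(c,u*k,v*k,.035)[:2]-pl(f,np.array([[.09,0]]))[0]; print("mark",i+1,np.hypot(*P).round(4),(np.arctan2(-P[1],-P[0])-f[2]).round(3), -.62+.23+.2*i)
# depth of plate
print("plate z",atd(c,100*1.6*k if 0 else 230*k,200*k,d[int(200*k),int(230*k)]))
# hub in top cam
pickle.dump(f,open("stand.pkl","wb"))
E
```

```text
[[435.9, 241.1], [409.3, 227.2], [380.1, 218.7], [350.0, 216.4], [319.9, 220.5]]
holes fit [ 0.5849 -0.0552 -0.0944] resid mm [[0.4, 1.6], [0.0, 0.9], [-0.1, 0.0], [-0.2, -0.9], [-0.2, -1.6]]
pivot [[ 0.6745 -0.0636]]
h4 [[ 0.5546 -0.0667]]
h1 [[0.5738 0.0016]]
screw [ 0.4648 -0.1706  0.034 ]
screw [0.4883 0.0807 0.034 ]
screw [ 0.6824 -0.191   0.034 ]
corner [ 0.449  -0.1817  0.034 ]
corner [0.4758 0.0957 0.034 ]
mark 1 0.1976 -0.393 -0.39
mark 2 0.198 -0.193 -0.19
mark 3 0.1975 0.01 0.010000000000000009
mark 4 0.1976 0.209 0.21000000000000008
mark 5 0.1982 0.413 0.41000000000000003
plate z [ 0.54196541 -0.15663723  0.03567876]
```

```bash
python3 - <<'E'
from h import *
import pickle
c,p,d=pickle.load(open("w2.pkl","rb"))
k=512/800
P,R=tool()
for dx in(0,1,):
  t=np.linspace(0,2*np.pi,40)
  F=np.array([P+R@np.array([dx*.001+.006*np.cos(a),.006*np.sin(a),.1452]) for a in t]); q=proj(c,F); print(dx,"foot px 800:",(q.min(0)/k).round(1),(q.max(0)/k).round(1))
print("row depths along col 400:")
u=int(400*k)
print([(int(v/k),round(float(d[v,u]),3)) for v in range(192,232,2)])
for v in (206,210,216,222): 
  row=d[v,235:277]; i=np.where((row>0)&(row<.28))[0]; print(int(v/k),(235+i.min())/k if len(i) else None,(235+i.max()+1)/k if len(i) else None, np.median(row[i]) if len(i) else 0)
f=pickle.load(open("stand.pkl","rb"))
def st(x,y,z): C,s=np.cos(f[2]),np.sin(f[2]); return np.array([f[0]+C*x-s*y,f[1]+s*x+C*y,z])
piv=st(.09,0,0)
for n,u,v in(("hub via top",397,224),): 
  S=pickle.load(open("s0.pkl","rb")); print(atz(S["top"][0],u/1.5,v/1.5,.064),piv)
# start waypoint
def way(a,rad=.12,z=.038+.1452): 
    w=st(.09-rad*np.cos(a),-rad*np.sin(a),z); 
    return w
a=-.84
yaw=np.pi+f[2]+a
print("start",way(a,),yaw,"raised shift",shift(way(a,z=.25),yaw),shift(way(a),yaw))
E
```

```text
0 foot px 800: [385.8 318. ] [410.8 341.9]
1 foot px 800: [385.8 315.9] [410.8 339.9]
row depths along col 400:
[(300, 0.388), (303, 0.388), (306, 0.378), (309, 0.371), (312, 0.37), (315, 0.371), (318, 0.23), (321, 0.225), (325, 0.219), (328, 0.216), (331, 0.211), (334, 0.206), (337, 0.202), (340, 0.198), (343, 0.194), (346, 0.19), (350, 0.186), (353, 0.184), (356, 0.168), (359, 0.164)]
321 390.625 409.375 0.2276653
328 387.5 412.5 0.21860637
337 387.5 414.0625 0.20421101
346 385.9375 414.0625 0.19285786
[ 0.67255319 -0.06674043  0.064     ] [ 0.67454932 -0.06363648  0.        ]
start [0.60322917 0.03286967 0.1832    ] 2.207234374713242 raised shift (array([-3.4, 61.7, 80.5]), np.float64(53.6)) (array([ -3.3,  61.7, 147.3]), np.float64(53.6))
```

Call:
{"op": "jog_arm", "data": {
  "moves": [
    [0,10,0,8],
    [0,20,10,16],
    [-1,30,20,24],
    [-2,40,30,32],
    [-3,50,45,40],
    [-3,58,60,47],
    [-3,62,80,53.6],
    [-3,62,95,53.6],
    [-3,62,110,53.6],
    [-3,62,120,53.6],
    [-3,62,130,53.6],
    [-3,62,137,53.6],
    [-3,62,143,53.6],
    [-3,62,147,53.6],
    [-3,62,147,53.6],
    [-3,62,147,53.6],
    [-3,62,147,53.6]
  ]
}}

```text
clock: 6.9
tool_pos: [0.6034, 0.0324, 0.1836]
tcp_rot: [3.141, 0.0, 2.207]
contact_force: [0.1, 0.2, -0.4]
opening: 0.212
grip_force: 30.0
```

```bash
cat >> h.py <<'E'
import pickle
try: f=pickle.load(open("stand.pkl","rb"))
except Exception: f=None
def st(x,y,z): C,s=np.cos(f[2]),np.sin(f[2]); return np.array([f[0]+C*x-s*y,f[1]+s*x+C*y,z])
def way(a,rad=.12,z=.038+.1452): return st(.09-rad*np.cos(a),-rad*np.sin(a),z)
def now():
    P,R=tool(); v=P[:2]-st(.09,0,0)[:2]; return np.hypot(*v), np.arctan2(-v[1],-v[0])-f[2]
E
python3 - <<'E'
from h import *
print(now(), r.get_obs()["tool_pos"],r.get_obs()["tcp_rot"],r.get_obs()["contact_force"],r.get_obs()["q"])
for a in np.arange(-.8,-.24,.04): print(round(a,2),shift(way(a),np.pi+f[2]+a))
E
```

```text
(np.float64(0.11949189651444016), np.float64(-0.8385869888372499)) [0.60339544 0.0323606  0.1836438 ] [3.14107872e+00 4.21065985e-04 2.20692164e+00] [ 0.06598963  0.24660333 -0.41473116] [-2.34442360e-02  5.86414114e-01  1.60433463e+00 -2.19122847e-05
  9.50179754e-01 -6.59556924e-01]
-0.8 (array([ 0.4, -4.6,  0.4]), np.float64(-2.3))
-0.76 (array([ 0.1, -9.4,  0.4]), np.float64(-4.6))
-0.72 (array([ -0.4, -14.2,   0.4]), np.float64(-6.9))
-0.68 (array([ -1. , -18.9,   0.4]), np.float64(-9.2))
-0.64 (array([ -1.9, -23.7,   0.4]), np.float64(-11.5))
-0.6 (array([ -2.9, -28.4,   0.4]), np.float64(-13.8))
-0.56 (array([ -4.2, -33. ,   0.4]), np.float64(-16.1))
-0.52 (array([ -5.6, -37.6,   0.4]), np.float64(-18.4))
-0.48 (array([ -7.2, -42.1,   0.4]), np.float64(-20.6))
-0.44 (array([ -9. , -46.6,   0.4]), np.float64(-22.9))
-0.4 (array([-10.9, -50.9,   0.4]), np.float64(-25.2))
-0.36 (array([-13.1, -55.2,   0.4]), np.float64(-27.5))
-0.32 (array([-15.4, -59.5,   0.4]), np.float64(-29.8))
-0.28 (array([-17.8, -63.6,   0.4]), np.float64(-32.1))
-0.24 (array([-20.5, -67.6,   0.4]), np.float64(-34.4))
```

Call:
{"op": "jog_arm", "data": {
  "moves": [
    [0.4,-4.6,0.4,-2.3],
    [0.1,-9.4,0.4,-4.6],
    [-0.1,-12,0.4,-5.7],
    [-0.4,-14.2,0.4,-6.9],
    [-0.7,-16.5,0.4,-8],
    [-1,-18.9,0.4,-9.2],
    [-1.4,-21.3,0.4,-10.3],
    [-1.9,-23.7,0.4,-11.5],
    [-2.4,-26,0.4,-12.6],
    [-2.9,-28.4,0.4,-13.8],
    [-2.9,-28.4,0.4,-13.8],
    [-2.9,-28.4,0.4,-13.8]
  ]
}}

```text
clock: 8.1
tool_pos: [0.5825, 0.0134, 0.1832]
tcp_rot: [3.14, 0.001, 2.448]
contact_force: [3.0, 4.1, -2.3]
opening: 0.215
grip_force: 30.0
```

```bash
python3 - <<'E'
from h import *
c=cam("wrist");p,d=r.capture("wrist")
cs=cam("scene");ps,ds=r.capture("scene")
P,R=tool()
# scene crop around stand, x4
q=proj(cs,[P+R@[0,0,.145]])[0]; u,v=q.astype(int); print(q)
a=cv2.resize(ps[v-75:v+75,u-50:u+50],(400,600),interpolation=cv2.INTER_CUBIC)
q=proj(c,[P+R@[0,0,.145]])[0]; u,v=q.astype(int); print(q)
b=cv2.resize(p[v-75:v+75,u-50:u+50],(400,600),interpolation=cv2.INTER_CUBIC)
cv2.imwrite("pics/push1.png",np.hstack([a,b]))
print(now(), r.get_obs()["contact_force"],r.get_obs()["moment"],r.get_obs()["tool_pos"])
E
```

```text
[252.52703224 237.119782  ]
[255.81757225 210.90306821]
(np.float64(0.12004620396463735), np.float64(-0.6028887711580758)) [ 3.5651179   4.44537347 -0.47403202] [ 0.97707835 -0.7376427   0.01234633] [0.58252037 0.01344635 0.18315758]
```

View pics/push1.png

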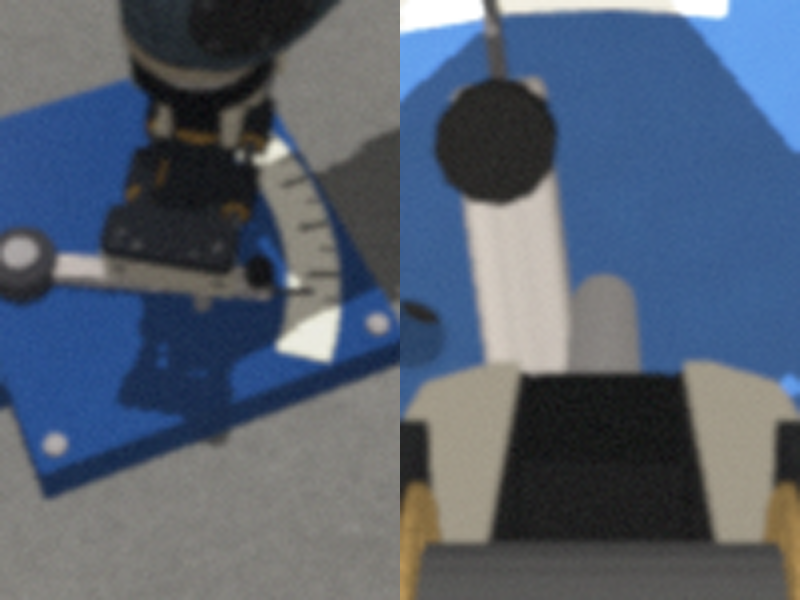

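The pin's shank bears on the arm's rest side, just inboard of the roller, and stands straight. I'll keep pushing along the arc.

```bash
python3 - <<'E'
from h import *
for a in np.arange(-.58,-.18,.02): print([*map(float,shift(way(a),np.pi+f[2]+a)[0]),float(shift(way(a),np.pi+f[2]+a)[1])],end=",")
E
```

```text
[-0.1, -2.7, -0.0, -1.1],[-0.1, -5.1, -0.0, -2.3],[-0.3, -7.5, -0.1, -3.4],[-0.4, -9.9, -0.1, -4.6],[-0.6, -12.3, -0.1, -5.7],[-0.9, -14.7, -0.1, -6.8],[-1.2, -17.1, -0.1, -8.0],[-1.6, -19.5, -0.1, -9.1],[-2.0, -21.8, -0.1, -10.3],[-2.4, -24.2, -0.1, -11.4],[-2.9, -26.5, -0.1, -12.6],[-3.5, -28.9, -0.1, -13.7],[-4.1, -31.2, -0.1, -14.9],[-4.7, -33.5, -0.1, -16.0],[-5.4, -35.8, -0.1, -17.2],[-6.1, -38.1, -0.1, -18.3],[-6.9, -40.4, -0.1, -19.5],[-7.7, -42.6, -0.1, -20.6],[-8.6, -44.9, -0.1, -21.7],[-9.5, -47.1, -0.1, -22.9],
```

Call:
{"op": "jog_arm", "data": {
  "moves": [
    [-0.1,-2.7,0,-1.1],
    [-0.1,-5.1,0,-2.3],
    [-0.3,-7.5,0,-3.4],
    [-0.4,-9.9,0,-4.6],
    [-0.6,-12.3,0,-5.7],
    [-0.9,-14.7,0,-6.8],
    [-1.2,-17.1,0,-8],
    [-1.6,-19.5,0,-9.1],
    [-2,-21.8,0,-10.3],
    [-2.4,-24.2,0,-11.4],
    [-2.9,-26.5,0,-12.6],
    [-3.5,-28.9,0,-13.7],
    [-4.1,-31.2,0,-14.9],
    [-4.7,-33.5,0,-16],
    [-5.4,-35.8,0,-17.2],
    [-6.1,-38.1,0,-18.3],
    [-6.9,-40.4,0,-19.5],
    [-7.7,-42.6,0,-20.6],
    [-8.6,-44.9,0,-21.7],
    [-9.5,-47.1,0,-22.9]
  ]
}}

```text
clock: 10.2
tool_pos: [0.5597, -0.0284, 0.1831]
tcp_rot: [3.14, 0.001, 2.848]
contact_force: [3.8, 8.1, -1.9]
opening: 0.214
grip_force: 30.0
```

```bash
python3 - <<'E'
from h import *
print(now(),r.get_obs()["contact_force"],r.get_obs()["moment"],r.get_obs()["tool_pos"])
for a in list(np.arange(-.18,.10,.02))+[.10,.11]: s=shift(way(a),np.pi+f[2]+a); print([*map(float,s[0]),float(s[1])],end=",")
E
```

```text
(np.float64(0.12017229281781788), np.float64(-0.20306740565891412)) [ 3.77521908  8.08421739 -1.87283717] [ 2.01640097 -0.74707026 -0.03267207] [ 0.55965331 -0.0284188   0.18314679]
[-0.2, -2.8, -0.1, -1.1],[-0.3, -5.2, -0.1, -2.3],[-0.4, -7.6, -0.1, -3.4],[-0.5, -10.0, -0.1, -4.5],[-0.8, -12.3, -0.1, -5.7],[-1.0, -14.7, -0.1, -6.8],[-1.3, -17.1, -0.1, -8.0],[-1.7, -19.5, -0.1, -9.1],[-2.1, -21.9, -0.1, -10.3],[-2.5, -24.2, -0.1, -11.4],[-3.0, -26.6, -0.1, -12.6],[-3.6, -28.9, -0.1, -13.7],[-4.2, -31.2, -0.1, -14.9],[-4.8, -33.5, -0.1, -16.0],[-5.5, -35.8, -0.1, -17.1],[-5.5, -35.8, -0.1, -17.1],[-5.9, -37.0, -0.1, -17.7],
```

Call:
{"op": "jog_arm", "data": {
  "moves": [
    [-0.2,-2.8,0,-1.1],
    [-0.3,-5.2,0,-2.3],
    [-0.4,-7.6,0,-3.4],
    [-0.5,-10,0,-4.5],
    [-0.8,-12.3,0,-5.7],
    [-1,-14.7,0,-6.8],
    [-1.3,-17.1,0,-8],
    [-1.7,-19.5,0,-9.1],
    [-2.1,-21.9,0,-10.3],
    [-2.5,-24.2,0,-11.4],
    [-3,-26.6,0,-12.6],
    [-3.6,-28.9,0,-13.7],
    [-4.2,-31.2,0,-14.9],
    [-4.8,-33.5,0,-16],
    [-5.5,-35.8,0,-17.1],
    [-5.5,-35.8,0,-17.1],
    [-5.5,-35.8,0,-17.1],
    [-5.5,-35.8,0,-17.1]
  ]
}}

```text
clock: 12.0
tool_pos: [0.5542, -0.0639, 0.1831]
tcp_rot: [3.139, -0.0, -3.138]
contact_force: [1.0, 10.7, 2.1]
opening: 0.212
grip_force: 30.0
```

```bash
python3 - <<'E'
from h import *
c=cam("wrist");p,d=r.capture("wrist")
cs=cam("scene");ps,ds=r.capture("scene")
pickle.dump((c,p,d,cs,ps,ds),open("w3.pkl","wb"))
P,R=tool()
q=proj(cs,[P+R@[0,0,.145]])[0]; us,vs=q.astype(int); print("scene foot",q,us,vs)
a=cv2.resize(ps[vs-50:vs+50,us-33:us+33],(396,600),interpolation=cv2.INTER_CUBIC)
q=proj(c,[P+R@[0,0,.145]])[0]; u,v=q.astype(int); print("wrist foot",q,u,v)
b=cv2.resize(p[v-60:v+40,u-33:u+33],(396,600),interpolation=cv2.INTER_CUBIC)
cv2.imwrite("pics/push2.png",np.hstack([a,b]))
print(now(), r.get_obs()["contact_force"],r.get_obs()["moment"],r.get_obs()["tool_pos"],r.get_obs()["clock"])
a=-.68+.2*np.arange(1,6)
H=np.array([way(t,z=.034) for t in a])
print("crop px scene",((proj(cs,H)-[us-33,vs-50])*6).round(0).tolist(),"wrist",((proj(c,H)-[u-33,v-60])*6+[396,0]).round(0).tolist())
E
```

```text
scene foot [248.55442102 212.17035471] 248 212
wrist foot [255.12215697 211.19226446] 255 211
(np.float64(0.12037804354652142), np.float64(0.09605793526994212)) [ 2.25001447 10.52028687  0.99598932] [ 2.4967513  -0.34796983 -0.03502899] [ 0.55417145 -0.06384108  0.18304834] 12.1
crop px scene [[230.0, 428.0], [229.0, 383.0], [218.0, 340.0], [197.0, 302.0], [168.0, 268.0]] wrist [[1092.0, 498.0], [934.0, 418.0], [757.0, 369.0], [570.0, 355.0], [383.0, 377.0]]
```

View pics/push2.png

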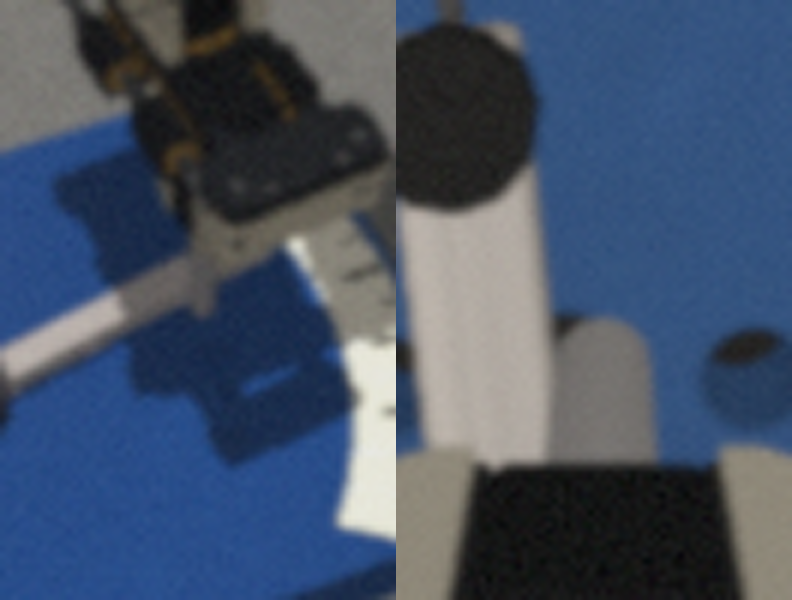

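The wrist crop shows hole 3's mouth centred near (755,377). Hole 4's dark rim peeks out at the pin's upper left, (567,325), so its centre is near (568,363). The foot is at about (604,365), so it needs another 4.3 mm in −y and 0.9 mm toward the pivot.

Call:
{"op": "jog_arm", "data": {
  "moves": [
    [-0.3,-1.4,0,-0.7],
    [-0.6,-2.8,0,-1.4],
    [-0.9,-4.3,0,-2],
    [-0.9,-4.3,0,-2],
    [-0.9,-4.3,1.5,-2],
    [-0.9,-4.3,3,-2],
    [-0.9,-4.3,4,-2],
    [-0.9,-4.3,5,-2],
    [-0.9,-4.3,5.5,-2],
    [-0.9,-4.3,5.5,-2],
    [-0.9,-4.3,5.5,-2]
  ]
}}

```text
clock: 13.2
tool_pos: [0.555, -0.0681, 0.1785]
tcp_rot: [3.139, -0.0, -3.103]
contact_force: [-2.8, 11.0, 13.7]
opening: 0.21
grip_force: 30.0
```

It meets resistance at the mouth with 14 N upward, so I'll ease off and look.

Call:
{"op": "jog_arm", "data": {
  "moves": [
    [0,0,-1.5,0],
    [0,0,-2.5,0],
    [0,0,-2.5,0],
    [0,0,-2.5,0]
  ]
}}

```text
clock: 13.6
tool_pos: [0.5544, -0.068, 0.1794]
tcp_rot: [3.139, -0.002, -3.103]
contact_force: [0.1, 11.1, -2.0]
opening: 0.211
grip_force: 30.0
```

```bash
python3 - <<'E'
from h import *
c=cam("wrist");p,d=r.capture("wrist")
P,R=tool()
q=proj(c,[P+R@[0,0,.145]])[0]; u,v=q.astype(int); print("wrist foot",q,u,v)
b=cv2.resize(p[v-35:v+25,u-45:u+35],(800,600),interpolation=cv2.INTER_CUBIC)
b=cv2.convertScaleAbs(b,alpha=1.6,beta=0)
cv2.imwrite("pics/push3.png",b)
H=np.array([way(t,z=.034) for t in -.68+.2*np.arange(1,6)])
print("foot crop",(q-[u-45,v-35])*10,"holes",((proj(c,H)-[u-45,v-35])*10).round(0).tolist())
print(now(), r.get_obs()["contact_force"],r.get_obs()["tool_pos"])
# 12mm foot circle & 13.5 hole sizes in crop px
t=np.linspace(0,6.28,50)
F=np.array([P+R@[.006*np.cos(s),.006*np.sin(s),.145] for s in t]);Q=(proj(c,F)-[u-45,v-35])*10;print(Q.min(0),Q.max(0))
E
```

```text
wrist foot [255.04845634 211.24344257] 255 211
foot crop [450.48456335 352.4344257 ] holes [[1331.0, 627.0], [1072.0, 484.0], [777.0, 392.0], [462.0, 358.0], [145.0, 384.0]]
(np.float64(0.12020311226799088), np.float64(0.13047572534151788)) [-0.51260351 10.70231632 -1.52048796] [ 0.5544246  -0.06797696  0.17942928]
[370.60876091 275.23913982] [530.35792838 428.5069864 ]
```

View pics/push3.png

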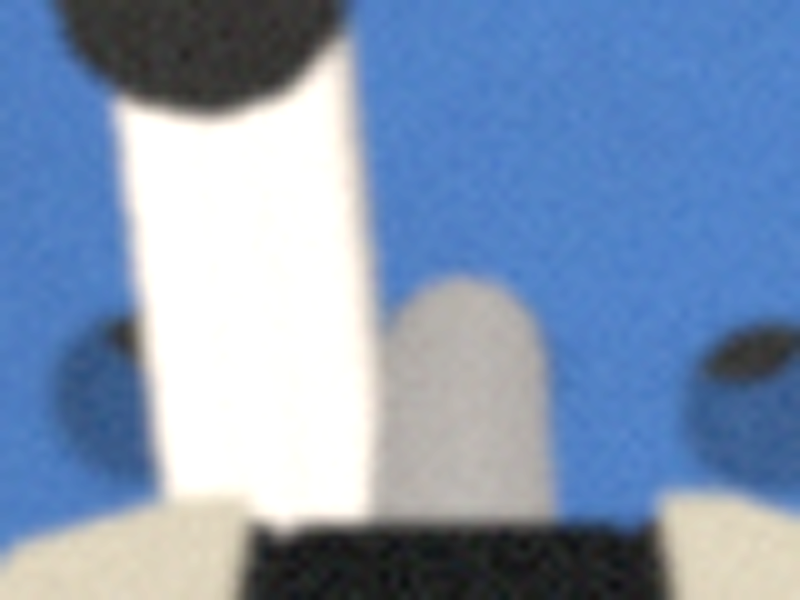

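The neighbouring mouths are centred at (140,398) for hole 5 and (775,405) for hole 3, which puts hole 4 at about (459,371). The foot is at (466,352), so I'll correct 1.4 mm toward the pivot and 0.5 mm onward.

Call:
{"op": "jog_arm", "data": {
  "moves": [
    [-0.7,-0.3,0,0],
    [-1.4,-0.5,0,0],
    [-1.4,-0.5,0,0],
    [-1.4,-0.5,1.5,0],
    [-1.4,-0.5,2.5,0],
    [-1.4,-0.5,3.5,0],
    [-1.4,-0.5,4.5,0],
    [-1.4,-0.5,4.5,0],
    [-1.4,-0.5,4.5,0]
  ]
}}

```text
clock: 14.55
tool_pos: [0.5569, -0.0686, 0.1763]
tcp_rot: [3.14, 0.002, -3.103]
contact_force: [2.6, 10.6, 3.8]
opening: 0.212
grip_force: 30.0
```

It is entering: the foot is 3 mm below the plate face with only 4 N on it. I'll continue gently.

Call:
{"op": "jog_arm", "data": {
  "moves": [
    [0,0,1,0],
    [0,0,2,0],
    [0,0,3,0],
    [0,0,4,0],
    [0,0,5,0],
    [0,0,6,0],
    [0,0,6,0]
  ]
}}

```text
clock: 15.25
tool_pos: [0.5571, -0.0686, 0.1702]
tcp_rot: [3.14, 0.002, -3.103]
contact_force: [1.9, 12.3, 4.5]
opening: 0.215
grip_force: 30.0
```

Call:
{"op": "jog_arm", "data": {
  "moves": [
    [0,0,1.5,0],
    [0,0,3,0],
    [0,0,4.5,0],
    [0,0,6,0],
    [0,0,7.5,0],
    [0,0,9,0],
    [0,0,10,0],
    [0,0,10,0]
  ]
}}

```text
clock: 16.05
tool_pos: [0.5572, -0.0685, 0.1601]
tcp_rot: [3.14, 0.002, -3.103]
contact_force: [2.8, 11.3, 4.7]
opening: 0.212
grip_force: 30.0
```

Call:
{"op": "jog_arm", "data": {
  "moves": [
    [0,0,1.5,0],
    [0,0,3,0],
    [0,0,4.5,0],
    [0,0,6,0],
    [0,0,7.5,0],
    [0,0,8.5,0],
    [0,0,9.5,0],
    [0,0,9.5,0]
  ]
}}

```text
clock: 16.85
tool_pos: [0.5572, -0.0685, 0.1507]
tcp_rot: [3.14, 0.002, -3.103]
contact_force: [1.8, 12.2, 4.9]
opening: 0.217
grip_force: 30.0
```

Call:
{"op": "jog_arm", "data": {
  "moves": [
    [0,0,0.5,0],
    [0,0,1,0],
    [0,0,1.5,0],
    [0,0,2,0],
    [0,0,2,0]
  ]
}}

```text
clock: 17.35
tool_pos: [0.5573, -0.0685, 0.1489]
tcp_rot: [3.14, 0.002, -3.103]
contact_force: [1.7, 13.3, 8.4]
opening: 0.217
grip_force: 30.0
```

Call:
{"op": "jog_arm", "data": {
  "moves": [
    [0,0,0.4,0],
    [0,0,0.8,0],
    [0,0,0.8,0]
  ]
}}

```text
clock: 17.65
tool_pos: [0.5574, -0.0686, 0.1488]
tcp_rot: [3.14, 0.003, -3.103]
contact_force: [-0.1, 11.7, 16.0]
opening: 0.215
grip_force: 30.0
```

The pin has bottomed out: z holds while the force rises. I'll unload the downward press, then open the fingers gradually so the pin leans back gently.

Call:
{"op": "jog_arm", "data": {
  "moves": [
    [0,0,-0.8,0],
    [0,0,-0.8,0]
  ]
}}

```text
clock: 17.85
tool_pos: [0.5573, -0.0685, 0.1489]
tcp_rot: [3.14, 0.002, -3.103]
contact_force: [2.3, 13.3, 6.4]
opening: 0.216
grip_force: 30.0
```

Call:
{"op": "jog_arm", "data": {
  "moves": [
    [0,0,0,0],
    [0,0,0,0],
    [0,0,0,0]
  ],
  "jaw": 0.26
}}

```text
clock: 18.15
tool_pos: [0.5569, -0.0691, 0.1486]
tcp_rot: [3.141, 0.001, -3.102]
contact_force: [0.4, 7.7, 5.7]
opening: 0.264
grip_force: 3.8
```

Call:
{"op": "jog_arm", "data": {
  "moves": [
    [0,0,0,0],
    [0,0,0,0],
    [0,0,0,0]
  ],
  "jaw": 0.32
}}

```text
clock: 18.45
tool_pos: [0.5565, -0.0698, 0.148]
tcp_rot: [-3.141, -0.0, -3.102]
contact_force: [-0.0, 1.2, 0.1]
opening: 0.317
grip_force: 0.9
```

Call:
{"op": "jog_arm", "data": {
  "moves": [
    [0,0,0,0],
    [0,0,0,0],
    [0,0,0,0]
  ],
  "jaw": 0.4
}}

```text
clock: 18.75
tool_pos: [0.5564, -0.0699, 0.1477]
tcp_rot: [-3.141, -0.0, -3.102]
contact_force: [0.0, -0.6, -0.4]
opening: 0.4
grip_force: 0.1
```

Call:
{"op": "jog_arm", "data": {
  "moves": [
    [0,0,0,0],
    [0,0,0,0],
    [0,0,0,0],
    [0,0,0,0],
    [0,0,0,0]
  ],
  "jaw": 0.65
}}

```text
clock: 19.25
tool_pos: [0.5565, -0.0697, 0.1479]
tcp_rot: [-3.142, 0.0, -3.102]
contact_force: [0.3, -0.8, 0.2]
opening: 0.649
grip_force: 0.0
```

Call:
{"op": "jog_arm", "data": {
  "moves": [
    [0,0,-5,0],
    [0,0,-15,0],
    [0,0,-30,0],
    [0,0,-55,0],
    [0,0,-85,0],
    [0,0,-120,0],
    [0,0,-150,0],
    [-25,0,-175,0],
    [-50,0,-180,0],
    [-50,0,-180,0],
    [-50,0,-180,0],
    [-50,0,-180,0]
  ]
}}

```text
clock: 20.45
tool_pos: [0.6057, -0.0677, 0.3277]
tcp_rot: [3.141, -0.001, -3.102]
contact_force: [0.3, -0.7, 0.2]
opening: 0.65
grip_force: 0.0
```

```bash
python3 - <<'E'
from h import *
c=cam("wrist");p,d=r.capture("wrist")
pickle.dump((c,p,d),open("w5.pkl","wb"))
a=cv2.resize(p[30:255,100:400],(800,600),interpolation=cv2.INTER_CUBIC)
cv2.imwrite("pics/final.png",a)
o=r.get_obs();print(o["tool_pos"],o["contact_force"],o["clock"])
L=np.array([[*atd(c,u,v,d[v,u]),u,v] for v in range(30,255) for u in range(150,350) if d[v,u]>0])
g=L[(np.abs(L[:,0]-.557)<.03)&(np.abs(L[:,1]+.065)<.03)]
t=g[g[:,2]>.085]; print("grip top",len(t),t[:,:3].mean(0),np.percentile(t[:,2],[50,90,98]),t[:,:3].min(0),t[:,:3].max(0))
E
```

```text
[ 0.60572827 -0.06774368  0.32766986] [ 0.37494356  0.00401994 -0.49322911] 20.5
grip top 432 [ 0.55461304 -0.06083825  0.10146768] [0.10212685 0.10332606 0.10397204] [ 0.5446356  -0.07108304  0.08520485] [ 0.56528046 -0.04997234  0.10475159]
```

View pics/final.png

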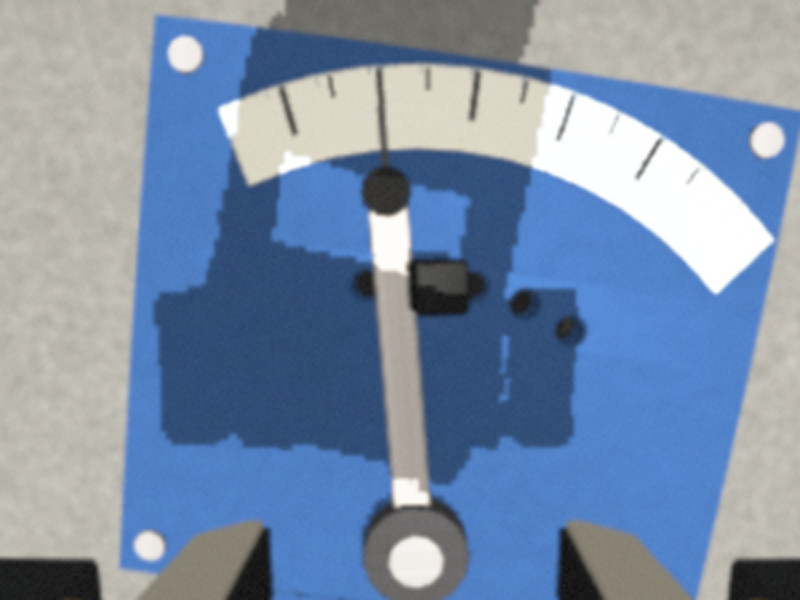

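The pointer covers the fourth long mark from the rest end at (380,110). The pin stands in hole 4 at (440,285), leaning back against the arm. Its top is at about 102 mm, which means it is fully home (4 + 98 mm).

```bash
python3 -c "
from rig import r
print(r.close_job())"
```

```text
the job is handed in; nothing more can be done
None
```

The job is handed in: the pin is fully home in the fourth hole and the arm rests against it, with its pointer on the fourth long mark. One first try at the hole met 14 N at the mouth, so I backed off and realigned before seating it.

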